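Scrap the worn wheel bolts through the flap of the scrap box

TASK

One of the two steel trays holds worn wheel bolts: pick it up by its bar, push its spout through the sprung flap of the grey scrap box, keeping hands off the flap, and tip all four bolts in. Then draw it out so that the flap shuts, and set the empty tray down gently, upright, on the rubber mat. Leave the tray of wheel nuts and everything else on the bench where it is.

Things in the scene. Friction and masses are not known exactly. Their poses are not given: they have to be found in the camera images.
- tray: Steel tray with the four worn bolts, spout to the left; 180 mm long, 100 wide; 0.38 kg empty, 0.65 full. Origin: centre of underside; x to the spout, z up. Sheet 3 mm; walls 60 high at the back, from x=-8 to 35 falling to 38 high, then level; from x=-8 narrowing to 76 wide at the open front (x=90). Floor flat to x=50, then rises 7 mm to the lip. Steel slides on it from about 20 degrees.
- tray_bar (a point): Centre of the same tray's grip bar: rubber-covered, straight, across the tray (along its y), 16 mm thick along the tray's x, 18 mm high, 97 mm long between two upright straps; centre 45 mm behind the tray's origin and 115 mm above its underside, with free air all round it.
- tray_lip (a point): Middle of the same tray's pouring lip: on the upper face of the floor at the open end of the spout, 90 mm ahead of the tray's origin along x and 10 mm above its underside. No front wall; the side walls stand 28 mm above the lip there.
- bolt0: Worn wheel bolt, dark steel, 46 mm long: 12 mm hexagon head 19 mm across, 23 mm collar, 12 mm thick shank; 66 g. Lies in the tray. Origin: on its underside at mid-length as it lies; x along the bolt to the shank's end.
- bolt1: Worn wheel bolt, dark steel, 46 mm long: 12 mm hexagon head 19 mm across, 23 mm collar, 12 mm thick shank; 66 g. Lies in the tray. Origin: on its underside at mid-length as it lies; x along the bolt to the shank's end.
- bolt2: Worn wheel bolt, dark steel, 46 mm long: 12 mm hexagon head 19 mm across, 23 mm collar, 12 mm thick shank; 66 g. Lies in the tray. Origin: on its underside at mid-length as it lies; x along the bolt to the shank's end.
- bolt3: Worn wheel bolt, dark steel, 46 mm long: 12 mm hexagon head 19 mm across, 23 mm collar, 12 mm thick shank; 66 g. Lies in the tray. Origin: on its underside at mid-length as it lies; x along the bolt to the shank's end.
- scrap_box: Grey steel scrap box fixed on the bench at the robot's left, mouth facing the right, partly away from the robot; 220 mm deep (x), 240 wide (y). Origin: centre of underside; x from the front into the box, z up. Front upright at x=-110 to 108 high; above, it leans back 12.5 degrees to 203 high; roof falls to 168 at the back. Walls 3 mm. Empty inside, floor at 14. Its drawer front is fixed.
- mouth (a point): Middle of the mouth's sill, 112 mm above the bench in the box's front (box x=-108). The mouth is a rectangular opening in the leaning part of the front, 150 mm wide, from this sill up to the flap's hinge line at 193 mm height (box x=-90). Anything put through it drops into the box.
- flap (a joint): Steel flap, 146 mm wide, 81 mm high and 3 mm thick, that closes the mouth from inside its frame; hinged along the top of the mouth, it swings only inwards. 0 = shut, grows to 1.2 rad as it is pushed in. A spring shuts it: about 0.05 N m at first, 0.15 N m at 1 rad (1 to 3 N at its lower edge), so it falls shut by itself when let go.
- mat: Black ribbed rubber mat fixed flat on the bench on the robot's right, 260 mm (x) by 200 mm (y), 5 mm thick. Origin: centre of its underside.
- tray2: The other tray, of exactly the same make and the same axes, that holds three wheel nuts. To be left alone.
- nut0: Wheel nut, bright steel, 23 mm across the corners, 23 mm high, standing in the other tray. Origin: centre of its underside. To be left alone.
- nut1: Wheel nut, bright steel, 23 mm across the corners, 23 mm high, standing in the other tray. Origin: centre of its underside. To be left alone.
- nut2: Wheel nut, bright steel, 23 mm across the corners, 23 mm high, standing in the other tray. Origin: centre of its underside. To be left alone.
- spray_can: Spray can, 58 mm across, 165 mm high, standing on the bench beyond the trays. Origin: centre of its underside. To be left alone.
- oil_filter: White oil filter, 72 mm across, 84 mm high, standing on the bench near the robot. Origin: centre of its underside. To be left alone.
- socket: Black impact socket, 27 mm across, 38 mm high, standing on the bench between the trays and the scrap box. Origin: centre of its underside. To be left alone.
- carton: Cardboard carton, 60 x 110 x 45 mm high, on the bench beside the scrap box, on its far side. Origin: centre of its underside. To be left alone.
- ratchet: Ratchet handle, 215 mm long, 22 mm high, lying on the bench beyond the trays. Origin: centre of its underside; x along it towards its head. To be left alone.

How it is judged (in metres and radians):
On the way, in this order (a step that is already met when the one before it is completed fails the run):
1. the spout of the bolt tray is through the mouth and holds the flap open (x of tray_lip in the frame of scrap_box above -0.098 m and y of tray_lip in the frame of scrap_box between -0.075 and 0.075 m and z of tray_lip in the frame of scrap_box between 0.06 and 0.2 m and value of joint flap above 0.3 rad), for 0.1 s.
2. all four bolts are in the scrap box (x of bolt0 in the frame of scrap_box between -0.105 and 0.11 m and y of bolt0 in the frame of scrap_box between -0.12 and 0.12 m and z of bolt0 in the frame of scrap_box between 0 and 0.1 m and x of bolt1 in the frame of scrap_box between -0.105 and 0.11 m and y of bolt1 in the frame of scrap_box between -0.12 and 0.12 m and z of bolt1 in the frame of scrap_box between 0 and 0.1 m and x of bolt2 in the frame of scrap_box between -0.105 and 0.11 m and y of bolt2 in the frame of scrap_box between -0.12 and 0.12 m and z of bolt2 in the frame of scrap_box between 0 and 0.1 m and x of bolt3 in the frame of scrap_box between -0.105 and 0.11 m and y of bolt3 in the frame of scrap_box between -0.12 and 0.12 m and z of bolt3 in the frame of scrap_box between 0 and 0.1 m), for 0.2 s.
At the end, for the whole second after the job is handed in: All four bolts lie inside the scrap box, below its mouth; the flap is shut (within 0.08 rad); the bolt tray rests flat on the mat (within 5 mm of the mat's top), upright within 0.08 rad, its centre over the mat at least 10 mm inside the mat's edges, released and at rest (all of step 2 and value of joint flap below 0.08 rad and x of tray in the frame of mat between -0.12 and 0.12 m and y of tray in the frame of mat between -0.09 and 0.09 m and z of tray in the frame of mat below 0.01 m and angle between tray's own z axis and vertical below 0.08 rad and contact force between tray and mat above 1 N and linear speed of tray below 0.02 m/s and linear speed of each of bolt0, bolt1, bolt2, bolt3 below 0.05 m/s); the robot touches nothing.
It fails at once if the other tray, its nuts or another thing on the bench is moved by more than 30 mm (distance of any of tray2, nut0, nut1, nut2, spray_can, oil_filter, socket, carton, ratchet from where it was at the start of the episode above 0.03 m).
It fails at once if the gripper or the arm pushes the flap (contact force between any of the fingers, the arm and flap above 1 N).
It fails at once if the tray is dropped or slammed on the mat (contact force between tray and mat above 60 N).
It also fails if it takes over 58 s, if anything falls off the work surface, if the arm or the gripper's body presses on something with over 40 N, if the wrist force passes 120 N, or if a joint passes its speed limit or range.

ROBOT

A 6-joint arm with a two-finger parallel gripper is mounted at the origin on the work surface. World frame = base frame: x ahead of the robot, y to its left, z up, the work surface at z = 0. Lengths are in mm, angles in degrees, forces in N, time in s.
With the tool pointing down it reaches from about 300 to 850 mm from the base axis. Payload 4.2 kg.
Tool frame: the origin (TCP) lies at the very end of the fingers, on their centre line; the grasp point (between the pads) lies 19 mm behind it; z points along the fingers, y is the line along which they close (so a half turn about z gives the same grasp; the last joint's range is limited). The gripper opens to 91 mm and grips with 3 to 60 N. Pads are 32 mm wide; open, the fingers measure 118 mm over their backs; the gripper's body (76 mm by 178 mm) begins 60 mm behind the grasp point.
Start: joints at [71.792, 18.312, 89.639, -0, 72.044, -1.146], TCP at [168.718, 549.71, 180.476] pointing down, gripper open.
Joint ranges: [-177.97, 177.97], [-48.28, 115.42], [12.27, 149.76], [-77.06, 257.06], [2.81, 150.46], [-146.56, 146.56]. Speed limits (degrees/s): [147.25, 147.25, 180, 180, 180, 180].

INTERFACE

Orientations are given as [roll, pitch, yaw] about the fixed x, y, z axes, in that order (R = Rz(yaw) Ry(pitch) Rx(roll)).
In Python, from workcell import env, eyes gives the robot as it stands.
- The arm moves only by the tool send_rows, never from a script. Its argument "targets" is text: rows parted by semicolons, each of 7 numbers parted by spaces: the shift along the tool's x, y, z in m, then the turn, a rotation vector about the tool's x, y, z in degrees, then the opening in per cent of the stroke, from 0 (shut) to 100 (fully open). A call has 1 to 12 rows; each row is the pose to reach, as a shift and turn from the pose commanded when the call began, along the tool's axes at that moment; what a row does not reach only later rows make up. A row lasts 1/12 s, in which the tool goes at most 41.7 mm and 7.16 degrees, less where a joint would pass 70% of its speed; a pose out of reach is approached as far as the arm can. A call with a gripper value outside its range is refused whole. The fingers move at their own pace and stop on an object; "grip_force" is the grip in N (left out, the last holds). Time passes only in rows, so rows that repeat a pose let the fingers close. It gives the time, the measured TCP pose, the force, the opening and the grip force at its end, in the units of the state.
- env.state(): the state, without advancing time (a new reading comes with each control period).
- eyes.grab_frame(name): name is "side" or "top"; returns a dict with "image" (480x640x3 uint8, blue, green, red), "fovy" (degrees; the focal length in pixels is half the picture's height over the tangent of half this angle, whatever the lens; pixels are square), "cx", "cy" (the principal point, pixels), "eye" and "attitude" of the camera in the world. Camera axes: x right, y up, looking along -z (the intrinsics and any distortion apply to the point x, -y, -z); pixel columns grow to the right and rows downward; lengths in mm; the calibration is good to about 2 mm. A picture is of the moment at which its call begins. There is no depth.
- env.job_done(): hands the job in; it is judged then, once.
The state is a dict: "time_s": time; "qpos": joint angles; "qvel": joint speeds; "effort": joint torques, N m; "ee_pos": TCP position; "ee_rot": TCP orientation; "force": force on the tool from outside, world axes, zero at the start; "torque": the same for the moment, N m; "gripper_width": finger opening in mm; "gripper_force": force on a finger pad.
Only numpy, scipy, OpenCV 4.12 (cv2) and the standard library are available. Lean on these libraries where they do the work, as an engineer would, in place of code of your own. Each camera call takes 0.05 s, during which the arm holds its last target. There are 200 camera calls.

## Working session

There is one attempt and no reset: what is moved stays moved. The work goes in short steps, Python scripts to look and compute and a tool call to move; the robot and the scene stay as the last step left them, time stands still between calls to the robot, and variables do not carry over. Pictures are saved under pics/ and viewed, at most 10 in all, crops included, and the job is handed in when it is done.

Besides the shell and the picture viewer there is one more tool, called after ">>>" in YAML: its name, and indented under it one key for each argument. send_rows: Moves the arm, as the interface text tells. Its arguments: {"type":"object","properties":{"targets":{"type":"string"},"grip_force":{"type":"number"}},"required":["targets"]}

```bash
mkdir -p pics; ls; python3 - <<'E'
from workcell import env, eyes
import cv2
for n in("side","top"):
    f=eyes.grab_frame(n); cv2.imwrite(f"pics/{n}0.png",f["image"])
    print({k:v for k,v in f.items() if k!="image"})
print(env.state())
E
```

```text
pics
{'fovy': 56.54439213694064, 'cx': 322.80956626095804, 'cy': 237.13708431263748, 'eye': array([ 182.55563674, -666.06447427,  547.78629817]), 'attitude': array([ 61.55971062,   0.22762053, -30.49766067])}
{'fovy': 51.64462861371212, 'cx': 319.7347641756965, 'cy': 244.27803757258837, 'eye': array([ 346.72742367,  -28.40175234, 1269.53698592]), 'attitude': array([ 10.730456  ,   0.31648579, -90.11213285])}
{'time_s': 0.1, 'qpos': array([ 7.17910935e+01,  1.83467745e+01,  8.96985596e+01, -2.33413740e-03,
        7.20423789e+01, -1.14568466e+00]), 'qvel': array([-0.07461683, -0.03375199, -0.17479045, -0.04129575, -0.11938256,
       -0.02991035]), 'effort': array([ 3.05257686e-07, -4.13331771e+01, -2.32510436e+01,  7.29068276e-02,
        4.22220665e-02, -7.22637174e-05]), 'ee_pos': array([168.57837939, 549.22182504, 179.72224891]), 'ee_rot': array([-1.79912260e+02,  4.65090181e-04,  1.62937500e+02]), 'force': array([ 0.18349947, -0.18193189,  0.46919022]), 'torque': array([-0.03829066, -0.02684008,  0.01286841]), 'gripper_force': 0.0, 'gripper_width': 91.08513490955781}
```

View pics/side0.png

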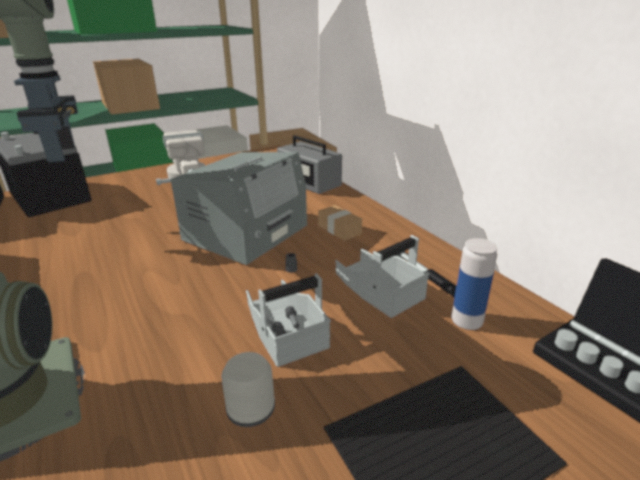

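View pics/top0.png

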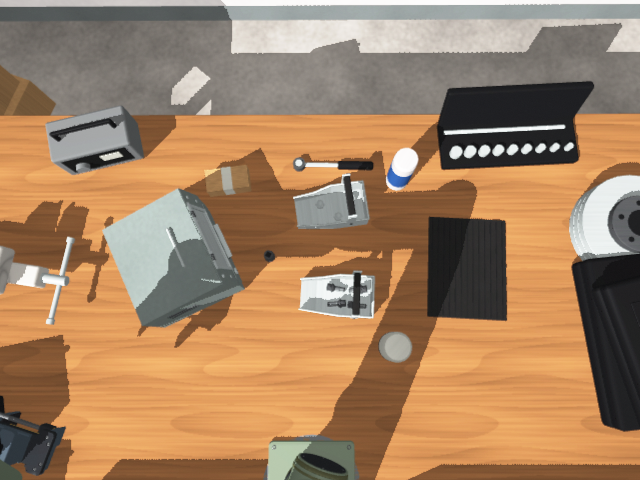

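The top view shows the bolt tray at about (338,296) with its bar at (356,293). The box is at about (175,258), with its front facing right and up, and the mat is at (467,268). The nut tray is at (332,205). In the side view the bar runs from (262,296) to (318,284), and the flap is at about (272,190).

```bash
cat > h.py <<'E'
from workcell import env, eyes
import cv2, numpy as np
from scipy.spatial.transform import Rotation as R
def cam(f):
    fl=240/np.tan(np.radians(f["fovy"]/2))
    return fl,f["cx"],f["cy"],np.array(f["eye"]),R.from_euler("xyz",f["attitude"],degrees=True).as_matrix()
def ray(f,u,v):
    fl,cx,cy,e,M=cam(f); return e,M@np.array([(u-cx)/fl,-(v-cy)/fl,-1])
def onz(f,u,v,z):
    e,d=ray(f,u,v); return e+d*(z-e[2])/d[2]
def proj(f,p):
    fl,cx,cy,e,M=cam(f); q=M.T@(np.array(p)-e); return np.array([cx-fl*q[0]/q[2],cy+fl*q[1]/q[2]])
def tri(fa,a,fb,b):
    (e1,d1),(e2,d2)=ray(fa,*a),ray(fb,*b)
    t=np.linalg.lstsq(np.c_[d1,-d2],e2-e1,rcond=None)[0]
    p,q=e1+d1*t[0],e2+d2*t[1]; return (p+q)/2,np.linalg.norm(p-q)
def blob(im,x0,y0,x1,y1,lo,hi):
    m=cv2.inRange(im[y0:y1,x0:x1],np.array(lo),np.array(hi))
    n,l,s,c=cv2.connectedComponentsWithStats(m)
    i=1+np.argmax(s[1:,4]); pts=np.argwhere(l==i)[:,::-1]+[x0,y0]
    return s[i,4],cv2.minAreaRect(pts.astype(np.float32)),pts
E
python3 - <<'E'
from h import *
t=eyes.grab_frame("top"); s=eyes.grab_frame("side")
for nm,f,b,hi in (("bar top",t,(340,265,378,320),(60,60,60)),("bar side",s,(250,270,330,305),(60,60,60)),("mat",t,(415,205,520,330),(60,60,60))):
    a,r,p=blob(f["image"],*b,(0,0,0),hi); print(nm,a,r)
    q=cv2.boxPoints(r)
    if nm=="mat": print([onz(f,*x,5).round() for x in q])
    if nm=="bar top": ct=r[0]; print([onz(f,*x,121).round() for x in q])
    if nm=="bar side": print(tri(t,ct,s,r[0]))
c=lambda im,x0,y0,x1,y1,w,h:cv2.resize(im[y0:y1,x0:x1],(w,h),interpolation=cv2.INTER_CUBIC)
a=c(t["image"],95,180,255,340,400,400); b=c(t["image"],290,255,390,355,400,400)
d=c(s["image"],165,130,325,270,400,350-150); e=c(s["image"],240,265,340,365,400,200)
cv2.imwrite("pics/c1.png",np.vstack([np.hstack([a,b]),np.hstack([c(s["image"],165,130,325,210,400,200),c(s["image"],235,270,335,320,400,200)])]))
E
```

```text
bar top 270 ((355.29998779296875, 292.9000244140625), (11.313708305358887, 40.44651412963867), 8.130102157592773)
[array([406., -84., 121.]), array([498., -99., 121.]), array([ 494., -125.,  121.]), array([ 402., -110.,  121.])]
bar side 537 ((290.6994323730469, 287.66168212890625), (11.37664794921875, 53.69975662231445), 74.24882507324219)
(array([ 449.44218713, -104.58533121,  116.17266433]), np.float64(1.427228847312574))
mat 7631 ((466.7096862792969, 267.950927734375), (78.09577941894531, 101.06336975097656), 0.8550973534584045)
[array([ 397., -292.,    5.]), array([ 659., -307.,    5.]), array([ 655., -511.,    5.]), array([ 393., -488.,    5.])]
```

View pics/c1.png

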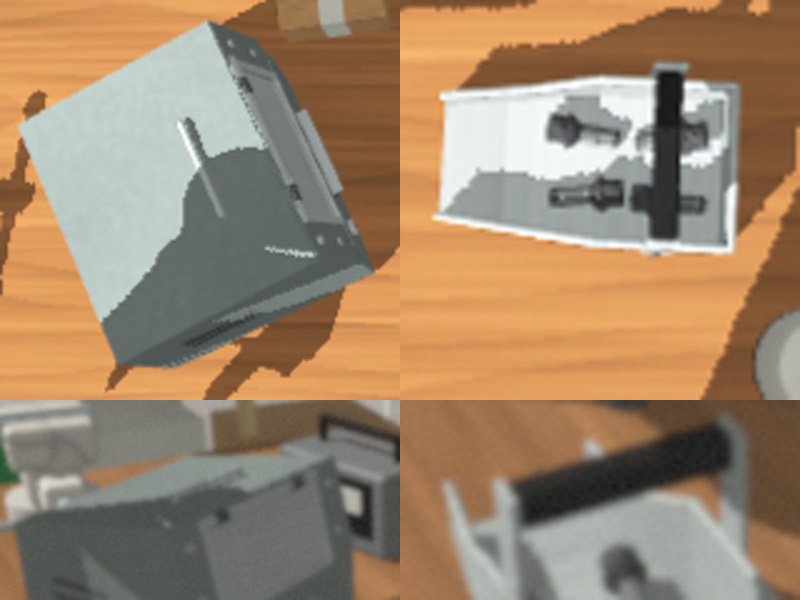

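The crop shows the box front's shoulder edge from (202,199) to (244,288), the back roof corners at (103,231) and (141,326), and the top-edge corner at (179,188). The bar runs from (357.5,272) to (355.8,315), and the tray spout points left.

```bash
python3 - <<'E'
from h import *
t=eyes.grab_frame("top"); s=eyes.grab_frame("side")
O=lambda u,v,z:onz(t,u,v,z).round(1)
A,B=O(202.2,199.2,108),O(243.8,288,108); C,D=O(103,231.2,168),O(141,326.4,168)
print("shoulder",A,B,np.linalg.norm(A-B),"back",C,D,np.linalg.norm(C-D))
for p,q in((A,B),(C,D)):
    d=q-p; print("yaw of y axis",np.degrees(np.arctan2(d[1],d[0])))
print("depth mid",(A+B)/2,(C+D)/2)
print("side hinge",onz(s,244,178,193).round(1),onz(s,296,153,193).round(1))
print("bar ends",O(357.5,272,121),O(355.75,315,121))
print("lip",O(300.25,279.25,38),O(299.25,309.5,38),"back",O(374.5,276.25,60),O(374,317.5,60))
print("nut tray bar",O(344,177,121),O(354,215,121), "can",O(397,185,10),"socket",O(268,256,38),"filter",O(395,347,84))
E
```

```text
shoulder [679.1 262.8 108. ] [463. 156. 108.] 241.0507208037346 back [587.3 470.8 168. ] [373.1 370.2 168. ] 236.6474170575288
yaw of y axis -153.70069728604318
yaw of y axis -154.8426903107961
depth mid [571.05 209.4  108.  ] [480.2 420.5 168. ]
side hinge [503.6 225.7 193. ] [684.6 324.5 193. ]
bar ends [ 498.4 -110.4  121. ] [ 399.  -104.8  121. ]
lip [491.5  26.7  38. ] [416.5  28.8  38. ] back [ 495.8 -156.2   60. ] [ 395.7 -152.8   60. ]
nut tray bar [729.8 -81.5 121. ] [ 635.2 -104.3  121. ] can [ 744.2 -226.4   10. ] socket [550.5 108.2  38. ] filter [ 326.3 -197.9   84. ]
```

```bash
cat >> h.py <<'E'
R0=np.array([[0,1,0],[1,0,0],[0,0,-1.]])
BY=115.7; BO=np.array([526,310,0.])
def rt(yaw,tilt): return R.from_euler("xyz",[0,tilt,yaw],degrees=True).as_matrix()
def tool(bar,yaw,tilt=0,g=19):
    M=rt(yaw,tilt)@R0; return np.array(bar)+g*M[:,2],M
def lip(x,z,tilt,y=0,yaw=BY):   # bar centre for a lip pose in the box frame
    return BO+rt(BY,0)@np.array([x,y,z])+rt(yaw,tilt)@np.array([-135,0,105.])
def go(*poses,cur=None):
    s=env.state(); 
    if cur is None: cur=(s["ee_pos"],R.from_euler("xyz",s["ee_rot"],degrees=True).as_matrix())
    for P,M in poses:
        d=cur[1].T@(P-cur[0])/1e3; w=R.from_matrix(cur[1].T@M).as_rotvec(degrees=True)
        print("xyz",P.round(),"row",d.round(4),w.round(2))
E
python3 - <<'E'
from h import *
b=np.array([449,-105,116])
go(tool([300,230,330],140),tool(b+[0,0,110],87),tool(b,87))
E
```

```text
xyz [300. 230. 311.] row [-0.2193 -0.267  -0.1307] [-3.000e-02 -2.000e-02 -6.706e+01]
xyz [ 449. -105.  207.] row [-0.4601 -0.5435 -0.0265] [-3.000e-02 -1.000e-02 -1.406e+01]
xyz [ 449. -105.   97.] row [-0.4601 -0.5434  0.0835] [-3.000e-02 -1.000e-02 -1.406e+01]
```

>>> send_rows:
  targets: "-0.02 -0.024 -0.03 0 0 -1 100;-0.05 -0.05 -0.05 0 0 -2 100;-0.07 -0.08 -0.07 0 0 -3 100;-0.09 -0.105 -0.09 0 0 -4 100;-0.11 -0.135 -0.1 0 0 -5 100;-0.135 -0.16 -0.11 0 0 -6 100;-0.16 -0.19 -0.12 0 0 -7 100;-0.185 -0.22 -0.13 0 0 -8 100;-0.21 -0.25 -0.13 0 0 -9 100;-0.235 -0.28 -0.13 0 0 -10 100;-0.26 -0.31 -0.13 0 0 -11 100;-0.285 -0.34 -0.13 0 0 -12 100"

```text
time_s: 1.3
ee_pos: [341.5, 139.2, 310.8]
ee_rot: [180.0, 0.1, 175.0]
force: [1.3, 0.6, -0.4]
gripper_width: 91.2
gripper_force: 0.0
```

```bash
python3 - <<'E'
from h import *
b=np.array([449,-105,116])
go(tool(b+[0,0,110],87),tool(b,87))
E
```

```text
xyz [ 449. -105.  207.] row [-0.1282 -0.234   0.1038] [ 0.03  0.06 -1.98]
xyz [ 449. -105.   97.] row [-0.1281 -0.2341  0.2138] [ 0.03  0.06 -1.98]
```

>>> send_rows:
  targets: "-0.02 -0.03 0.01 0 0 -1 100;-0.04 -0.06 0.02 0 0 -2 100;-0.055 -0.09 0.035 0 0 -2 100;-0.07 -0.12 0.05 0 0 -2 100;-0.085 -0.15 0.065 0 0 -2 100;-0.1 -0.18 0.08 0 0 -2 100;-0.115 -0.21 0.09 0 0 -2 100;-0.128 -0.234 0.104 0 0 -2 100;-0.128 -0.234 0.104 0 0 -2 100;-0.128 -0.234 0.104 0 0 -2 100"

```text
time_s: 2.13
ee_pos: [447.8, -104.0, 205.5]
ee_rot: [179.9, -0.1, 176.8]
force: [-0.6, -1.1, 0.4]
gripper_width: 91.3
gripper_force: 0.0
```

```bash
python3 - <<'E'
from h import *
b=np.array([449,-105,116])
go(tool(b,87))
s=eyes.grab_frame("side")["image"];t=eyes.grab_frame("top")["image"]
cv2.imwrite("pics/c2.png",np.hstack([cv2.resize(s[200:380,210:370],(400,450)),cv2.resize(t[180:360,270:430],(400,450))]))
E
```

```text
xyz [ 449. -105.   97.] row [-0.0015 -0.001   0.1085] [ 0.06 -0.14 -0.21]
```

View pics/c2.png

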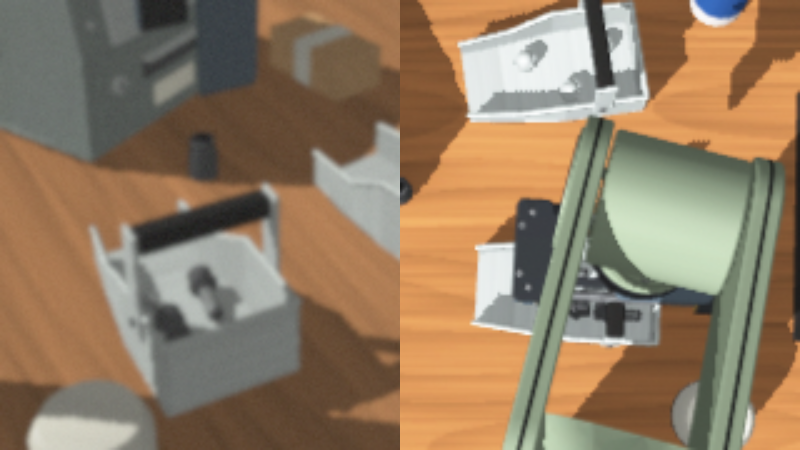

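The gripper is directly over the bar, and its long side runs along the tray. The way down is clear.

>>> send_rows:
  targets: "0 0 0.015 0 0 0 100;-0.001 -0.001 0.035 0 0 0 100;-0.001 -0.001 0.055 0 0 0 100;-0.001 -0.001 0.075 0 0 0 100;-0.001 -0.001 0.092 0 0 0 100;-0.001 -0.001 0.103 0 0 0 100;-0.001 -0.001 0.108 0 0 0 100;-0.001 -0.001 0.108 0 0 0 100;-0.001 -0.001 0.108 0 0 0 60;-0.001 -0.001 0.108 0 0 0 40;-0.001 -0.001 0.108 0 0 0 30;-0.001 -0.001 0.108 0 0 0 20"
  grip_force: 30

```text
time_s: 3.23
ee_pos: [449.8, -104.4, 99.2]
ee_rot: [-180.0, 0.1, 176.9]
force: [-0.6, 0.3, -0.5]
gripper_width: 67.4
gripper_force: 0.0
```

>>> send_rows:
  targets: "0 0 0 0 0 0 10;0 0 0 0 0 0 5;0 0 0 0 0 0 0;0 0 0 0 0 0 0;0 0 0 0 0 0 0;0 0 0 0 0 0 0"
  grip_force: 58

```text
time_s: 3.73
ee_pos: [449.2, -104.4, 98.4]
ee_rot: [180.0, -0.0, 176.9]
force: [-0.3, 0.1, 0.2]
gripper_width: 27.5
gripper_force: 0.0
```

>>> send_rows:
  targets: "0 0 0 0 0 0 0;0 0 0 0 0 0 0;0 0 0 0 0 0 0;0 0 0 0 0 0 0;0 0 0 0 0 0 0;0 0 -0.002 0 0 0 0;0 0 -0.005 0 0 0 0;0 0 -0.01 0 0 0 0;0 0 -0.015 0 0 0 0;0 0 -0.02 0 0 0 0;0 0 -0.02 0 0 0 0;0 0 -0.02 0 0 0 0"
  grip_force: 58

```text
time_s: 4.73
ee_pos: [449.5, -104.4, 118.9]
ee_rot: [-180.0, 0.1, 176.9]
force: [0.4, -0.6, -0.3]
gripper_width: 0.2
gripper_force: 0.0
```

```bash
python3 - <<'E'
from h import *
s=eyes.grab_frame("side")["image"];t=eyes.grab_frame("top")["image"]
cv2.imwrite("pics/c3.png",np.hstack([cv2.resize(s[180:380,180:360],(420,467)),cv2.resize(t[230:360,280:410],(380,467))]))
E
```

```text
(no output)
```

View pics/c3.png

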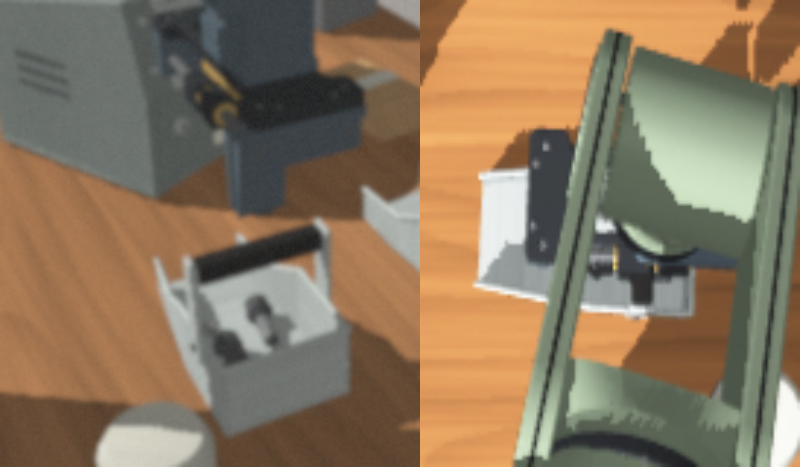

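```bash
python3 - <<'E'
from h import *
t=eyes.grab_frame("top"); s=eyes.grab_frame("side")
st=env.state(); p=st["ee_pos"]; print(p,st["qpos"],st["gripper_width"])
print("tcp in side",proj(s,p),"top",proj(t,p))
for q in([449,-104,116],[449,-104,124]): print(proj(s,q),proj(t,q))
a,r,pp=blob(s["image"],250,270,330,305,(0,0,0),(60,60,60)); print(a,r)
for f,n in((t,"t"),(s,"s")): print(n,"box (571,209,108)",proj(f,[679,263,108]),proj(f,[463,156,108]),"mat corner",proj(f,[397,-292,5]))
E
```

```text
[ 448.99095005 -104.31826451  118.22151648] [-1.45144673e+01  1.11647220e+01  1.09361723e+02  7.06611486e-03
  5.95024604e+01 -1.01455354e+02] -0.028210174133053493
tcp in side [290.76003336 286.57635696] top [355.13724478 293.30469271]
[290.72954058 287.57335065] [354.938325   293.38631358]
[290.54686041 283.62664351] [355.16100835 293.078004  ]
511 ((290.6878967285156, 288.2388916015625), (9.762954711914062, 53.442298889160156), 73.61045837402344)
t box (571,209,108) [202.12710668 199.25800412] [243.78733125 287.98889562] mat corner [427.01788994 317.76258467]
s box (571,209,108) [306.2983825  192.16816941] [241.82900759 228.84400208] mat corner [320.77534861 427.47617099]
```

```bash
python3 - <<'E'
from h import *
s=eyes.grab_frame("side"); t=eyes.grab_frame("top"); st=env.state(); p=st["ee_pos"]; M=R.from_euler("xyz",st["ee_rot"],degrees=True).as_matrix()
def crop(f,x0,y0,x1,y1,k):
    im=cv2.resize(f["image"][y0:y1,x0:x1],None,fx=k,fy=k,interpolation=cv2.INTER_CUBIC)
    for sx in(-1,1):
        for sy in(-1,1):
            for v in([sx*38,sy*89,-79],[sx*16,sy*14,0]):
                u=proj(f,p+M@np.array(v))-[x0,y0]; cv2.circle(im,tuple(int(a*k) for a in u),3,(0,0,255) if abs(v[1])>20 else (0,255,0),-1)
    return im
cv2.imwrite("pics/c4.png",np.hstack([crop(s,225,150,365,310,3),crop(t,280,220,400,380,3)]))
E
```

```text
(no output)
```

View pics/c4.png

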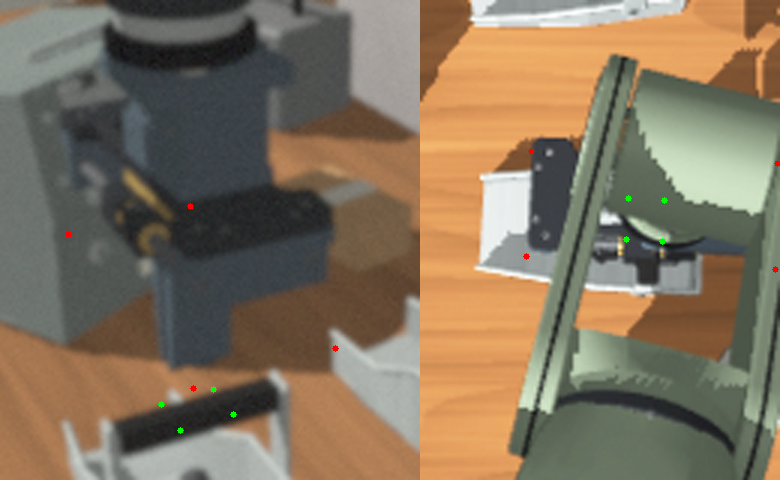

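The closed fingertips show at about (292,271) in the side view, but the reported TCP projects to (291,287). The fingers really sit roughly 35 mm higher than the reading says, so they closed above the bar. I'll open, go lower and grip again; the width will confirm whether the bar is held.

>>> send_rows:
  targets: "0 0 0 0 0 0 100;0 0 0 0 0 0 100;0 0 0 0 0 0 100;0 0 0 0 0 0 100;0 0 0 0 0 0 100;0 0 0 0 0 0 100;0 0 0 0 0 0 100;0 0 0 0 0 0 100;0 0 0 0 0 0 100;0 0 0 0 0 0 100;0 0 0 0 0 0 100;0 0 0 0 0 0 100"

```text
time_s: 6.03
ee_pos: [449.2, -104.4, 118.4]
ee_rot: [180.0, -0.0, 176.9]
force: [0.2, -0.9, 0.2]
gripper_width: 77.6
gripper_force: 0.0
```

>>> send_rows:
  targets: "0 0 0.01 0 0 0 100;0 0 0.02 0 0 0 100;0 0 0.03 0 0 0 100;0 0 0.04 0 0 0 100;0 0 0.046 0 0 0 100;0 0 0.052 0 0 0 100;0 0 0.052 0 0 0 100;0 0 0.052 0 0 0 100"

```text
time_s: 6.7
ee_pos: [449.3, -104.4, 66.4]
ee_rot: [180.0, -0.0, 176.9]
force: [-0.6, 0.2, 0.2]
gripper_width: 91.3
gripper_force: 0.0
```

```bash
python3 - <<'E'
from h import *
s=eyes.grab_frame("side")["image"]; print(env.state()["gripper_width"])
cv2.imwrite("pics/c5.png",cv2.resize(s[180:360,205:365],None,fx=3,fy=3,interpolation=cv2.INTER_CUBIC))
E
```

```text
91.5161822199036
```

View pics/c5.png

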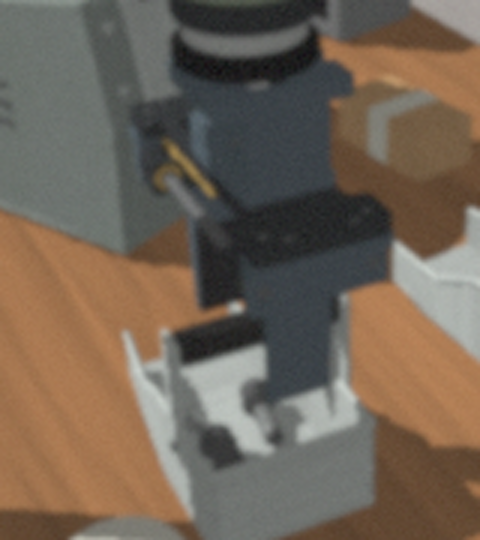

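The near finger's lower end is at crop (300,395) and the far finger's at (220,305). They straddle the bar and are centred along it.

```bash
python3 - <<'E'
from h import *
s=eyes.grab_frame("side")
print(env.state()["ee_pos"])
for y in(-152,-57):
    for z in (60,80,100,120): print(y,z,proj(s,[449,y,z]).round(1))
E
```

```text
[ 449.69375503 -104.52197477   66.86961294]
-152 60 [305.1 329.7]
-152 80 [304.8 320.2]
-152 100 [304.6 310.4]
-152 120 [304.3 300.4]
-57 60 [280.2 300.2]
-57 80 [279.7 291.2]
-57 100 [279.1 281.9]
-57 120 [278.5 272.5]
```

>>> send_rows:
  targets: "0 0 0.003 0 0 0 60;0 0 0.003 0 0 0 40;0 0 0.003 0 0 0 20;0 0 0.003 0 0 0 10;0 0 0.003 0 0 0 0;0 0 0.003 0 0 0 0;0 0 0.003 0 0 0 0;0 0 0.003 0 0 0 0;0 0 0.003 0 0 0 0;0 0 0.003 0 0 0 0;0 0 0.003 0 0 0 0;0 0 0.003 0 0 0 0"
  grip_force: 20

```text
time_s: 7.8
ee_pos: [449.3, -104.7, 63.5]
ee_rot: [-180.0, 0.0, 177.0]
force: [-0.3, -1.3, -1.2]
gripper_width: 15.7
gripper_force: 20.0
```

>>> send_rows:
  targets: "0 0 0 0 0 0 0;0 0 0 0 0 0 0;0 0 0 0 0 0 0;0 0 0 0 0 0 0;0 0 0 0 0 0 0;0 0 0 0 0 0 0"
  grip_force: 58

```text
time_s: 8.3
ee_pos: [449.2, -104.5, 63.5]
ee_rot: [-180.0, 0.0, 176.9]
force: [0.6, -1.4, -0.2]
gripper_width: 15.8
gripper_force: 58.0
```

>>> send_rows:
  targets: "0 0 -0.002 0 0 0 0;0 0 -0.006 0 0 0 0;0 0 -0.014 0 0 0 0;0 0 -0.026 0 0 0 0;0 0 -0.04 0 0 0 0;0 0 -0.055 0 0 0 0;0 0 -0.07 0 0 0 0;0 0 -0.085 0 0 0 0;0 0 -0.1 0 0 0 0;0 0 -0.114 0 0 0 0;0 0 -0.124 0 0 0 0;0 0 -0.13 0 0 0 0"

```text
time_s: 9.3
ee_pos: [449.5, -104.3, 194.8]
ee_rot: [-180.0, 0.1, 176.9]
force: [-0.1, -0.2, -5.2]
gripper_width: 15.5
gripper_force: 58.0
```

>>> send_rows:
  targets: "0 0 0 -2 0 0 0;0 0 0 -4 0 0 0;0 0 0 -7 0 0 0;0 0 0 -10 0 0 0;0 0 0 -12 0 0 0;0 0 0 -14 0 0 0;0 0 0 -15 0 0 0;0 0 0 -15 0 0 0;0 0 0 -15 0 0 0"

```text
time_s: 10.05
ee_pos: [449.0, -104.6, 193.1]
ee_rot: [165.0, -0.0, 176.9]
force: [0.2, -0.4, -5.7]
gripper_width: 15.4
gripper_force: 58.0
```

```bash
cat > bar.py <<'E'
from h import *
s=eyes.grab_frame("side"); t=eyes.grab_frame("top"); st=env.state(); p=st["ee_pos"]; M=R.from_euler("xyz",st["ee_rot"],degrees=True).as_matrix()
print(p,st["ee_rot"],st["force"],st["gripper_width"])
A=p-51*M[:,2]; B=p-19*M[:,2]+[0,0,32]
for n,b in(("A",A),("B",B)):
    for e in(-40,0,40): print(n,e,"side",proj(s,b+e*M[:,0]).round(1),"top",proj(t,b+e*M[:,0]).round(1))
x,y=proj(s,A).astype(int); x0,y0=x-65,y-50
cv2.imwrite("pics/cb.png",np.hstack([cv2.resize(s["image"][y0:y0+110,x0:x0+130],None,fx=3,fy=3),cv2.resize(t["image"][max(0,int(proj(t,A)[1])-55):,int(proj(t,A)[0])-65:][:110,:130],None,fx=3,fy=3)]))
print("side crop origin",x0,y0,"top",int(proj(t,A)[0])-65,int(proj(t,A)[1])-55)
E
python3 bar.py
```

```text
[ 449.15821589 -104.15232617  193.42315553] [ 1.65029707e+02 -1.24885243e-03  1.76971768e+02] [-0.29271576  0.10449282 -5.37285545] 15.324045272203474
A -40 side [314.7 218. ] top [365.9 269.1]
A 0 side [291.2 223.3] top [365.3 288.2]
A 40 side [266.6 229. ] top [364.6 307.6]
B -40 side [312.3 215.3] top [362.  268.8]
B 0 side [289.  220.6] top [361.3 287.9]
B 40 side [264.5 226.1] top [360.7 307.4]
side crop origin 226 173 top 300 233
```

View pics/cb.png

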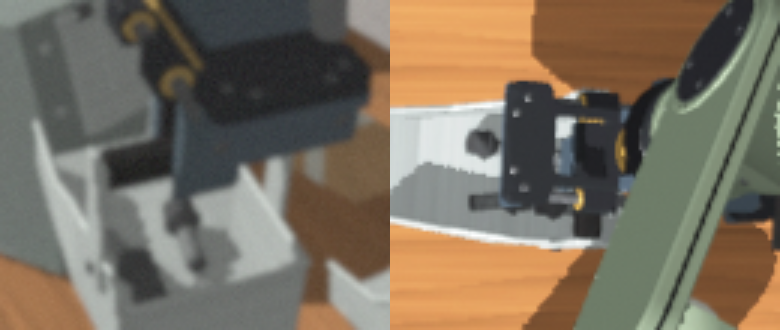

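Only the bar's end shows in this picture: top crop (197,222) → (365.7,307), side (261,230). That matches model A (365,308), so the 32 mm offset lies along the tool axis. I'll use g=51.

```bash
cat > plan.py <<'E'
from h import *
G=51.5
def path(keys,n,cur=None):
    # keys: (lip x, lip z, tilt, y); n rows with smooth timing
    from scipy.spatial.transform import Slerp
    s=env.state()
    if cur is None: cur=(s["ee_pos"],R.from_euler("xyz",s["ee_rot"],degrees=True).as_matrix())
    for k,nn in zip(keys,n):
        P,M=tool(lip(*k),BY,k[2],G)
        d=cur[1].T@(P-cur[0])/1e3; w=R.from_matrix(cur[1].T@M).as_rotvec(degrees=True)
        print(k,"tcp",P.round(),"d",d.round(4),"w",w.round(1))
E
python3 - <<'E'
from plan import *
path([(-150,136,0)],[1])
E
```

```text
(-150, 136, 0) tcp [650.  53. 190.] d [-0.1918  0.161   0.0471] w [ 14.7   3.8 -28.6]
```

>>> send_rows:
  targets: "-0.006 0.005 0.001 0.4 0.1 -0.9 0;-0.019 0.016 0.005 1.5 0.4 -2.9 0;-0.038 0.032 0.009 2.9 0.8 -5.7 0;-0.058 0.048 0.014 4.4 1.1 -8.6 0;-0.081 0.068 0.02 6.2 1.6 -12 0;-0.104 0.087 0.025 7.9 2.1 -15.4 0;-0.127 0.106 0.031 9.7 2.5 -18.9 0;-0.148 0.124 0.036 11.3 2.9 -22 0;-0.167 0.14 0.041 12.8 3.3 -24.9 0;-0.18 0.151 0.044 13.8 3.6 -26.9 0;-0.188 0.158 0.046 14.4 3.7 -28 0;-0.192 0.161 0.047 14.7 3.8 -28.6 0"

```text
time_s: 11.15
ee_pos: [650.5, 55.6, 189.1]
ee_rot: [179.9, -0.0, -154.1]
force: [-0.0, 0.4, -5.4]
gripper_width: 15.6
gripper_force: 58.0
```

```bash
python3 - <<'E'
from plan import *
path([(-150,136,0),(-100,134,0),(-70,130,0)],[1]*3)
s=eyes.grab_frame("side");t=eyes.grab_frame("top")
cv2.imwrite("pics/c6.png",np.hstack([cv2.resize(s["image"][110:270,160:360],None,fx=2,fy=2),cv2.resize(t["image"][160:320,150:350],None,fx=2,fy=2)]))
print(env.state()["force"],env.state()["ee_rot"])
for z,tx in((38,90),):
  for sy in(-39.5,39.5):
    w=BO+rt(BY,0)@np.array([-150,sy,136+28]); print("spout top corner expected side",proj(s,w).round(1),"top",proj(t,w).round(1))
for y in(-75,75):
  for x,z in((-108,112),(-90,193)): w=BO+rt(BY,0)@np.array([x,y,z]); print("mouth",y,z,"side",proj(s,w).round(1),"top",proj(t,w).round(1))
E
```

```text
(-150, 136, 0) tcp [650.  53. 190.] d [ 0.0019 -0.0018 -0.0004] w [ 0.1 -0.   0.2]
(-100, 134, 0) tcp [628.  98. 188.] d [0.0017 0.0482 0.0016] w [ 0.1 -0.   0.2]
(-70, 130, 0) tcp [615. 125. 184.] d [0.0016 0.0782 0.0057] w [ 0.1 -0.   0.2]
[ 0.27529329 -0.76333646 -5.78684645] [ 1.79966579e+02 -8.87173442e-02 -1.54223151e+02]
spout top corner expected side [300.6 184.4] top [226.2 214.4]
spout top corner expected side [279.2 195.7] top [240.3 244.9]
mouth -75 112 side [296.  196.2] top [208.4 214.3]
mouth -75 193 side [288.9 163.5] top [192.9 208.8]
mouth 75 112 side [255.5 218.5] top [233.7 269.9]
mouth 75 193 side [246.4 182.7] top [219.7 268.5]
```

View pics/c6.png

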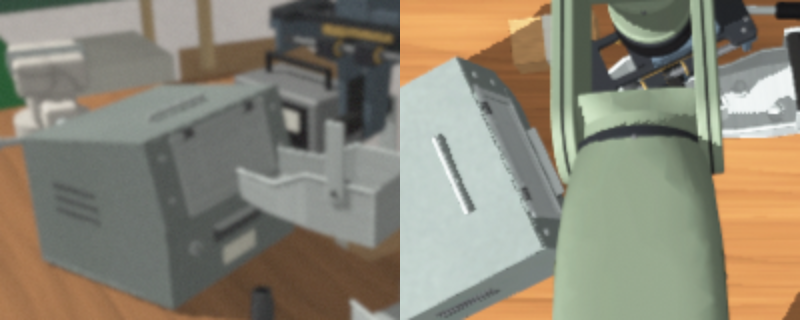

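The spout corner is at (280,194), as predicted. The hinge marks at (193.5,214) and (211.5,256.5) in the top view put the mouth about (+7,+8) mm from my estimate, so I'll update that and go in level.

```bash
sed -i 's/BO=np.array(\[526,310,0.\])/BO=np.array([533,318,0.])/' h.py; python3 - <<'E'
from plan import *
path([(-145,134,0),(-112,133,0),(-70,130,0),(-68,126,8),(-68,122,16),(-68,118,24),(-68,112,32),(-68,107,40)],[1]*8)
E
```

```text
(-145, 134, 0) tcp [654.  66. 188.] d [-0.0094  0.0087  0.0017] w [ 0.  -0.1  0.1]
(-112, 133, 0) tcp [640.  95. 186.] d [-0.0094  0.0417  0.0027] w [ 0.  -0.1  0.1]
(-70, 130, 0) tcp [622. 133. 184.] d [-0.0095  0.0837  0.0058] w [ 0.  -0.1  0.1]
(-68, 126, 8) tcp [617. 143. 198.] d [-0.0095  0.0944 -0.0085] w [ 8.  -0.1  0.1]
(-68, 122, 16) tcp [612. 153. 211.] d [-0.0095  0.1057 -0.0214] w [16.  -0.1  0.1]
(-68, 118, 24) tcp [607. 165. 222.] d [-0.0095  0.1191 -0.0325] w [24.  -0.1  0.1]
(-68, 112, 32) tcp [600. 179. 229.] d [-0.0095  0.1346 -0.0396] w [32.  -0.1  0.1]
(-68, 107, 40) tcp [592. 195. 235.] d [-0.0095  0.1517 -0.0455] w [40.  -0.1  0.1]
```

>>> send_rows:
  targets: "-0.003 0.003 0.001 0 0 0 0;-0.007 0.006 0.002 0 0 0 0;-0.009 0.01 0.002 0 0 0 0;-0.009 0.018 0.002 0 0 0 0;-0.009 0.027 0.002 0 0 0 0;-0.009 0.037 0.002 0 0 0 0;-0.009 0.048 0.003 0 0 0 0;-0.009 0.058 0.004 0 0 0 0;-0.009 0.068 0.005 0 0 0 0;-0.009 0.077 0.005 0 0 0 0;-0.009 0.082 0.006 0 0 0 0;-0.009 0.084 0.006 0 0 0 0"

```text
time_s: 12.25
ee_pos: [621.4, 132.7, 183.5]
ee_rot: [-179.9, -0.0, -154.2]
force: [2.4, -3.2, -6.7]
gripper_width: 15.4
gripper_force: 58.0
```

```bash
python3 - <<'E'
from plan import *
s=env.state();print(s["force"],s["torque"],s["gripper_width"],s["qpos"])
path([(-70,130,0),(-68,126,8),(-68,122,16),(-68,118,24),(-68,112,32),(-68,107,40)],[1]*8)
E
```

```text
[ 2.36349734 -3.22040452 -6.65713667] [-0.89732493 -0.46292695  0.03308664] 15.41324962054702 [ 1.10732474e+01  2.37349026e+01  8.08434560e+01 -9.20452793e-02
  7.54365841e+01 -1.04679067e+02]
(-70, 130, 0) tcp [622. 133. 184.] d [-0.0007  0.0003  0.    ] w [-0.1 -0.   0.1]
(-68, 126, 8) tcp [617. 143. 198.] d [-0.0007  0.011  -0.0143] w [ 7.9 -0.   0.1]
(-68, 122, 16) tcp [612. 153. 211.] d [-0.0007  0.0222 -0.0271] w [15.9 -0.   0.1]
(-68, 118, 24) tcp [607. 165. 222.] d [-0.0007  0.0356 -0.0383] w [23.9 -0.   0.1]
(-68, 112, 32) tcp [600. 179. 229.] d [-0.0007  0.0511 -0.0455] w [31.9 -0.   0.1]
(-68, 107, 40) tcp [592. 195. 235.] d [-0.0007  0.0682 -0.0513] w [39.9 -0.   0.1]
```

The 4 N push-back shows the flap is being held open. Now I'll tip.

>>> send_rows:
  targets: "0 0.005 -0.007 4 0 0 0;0 0.011 -0.014 8 0 0 0;0 0.0165 -0.021 12 0 0 0;0 0.022 -0.027 16 0 0 0;0 0.029 -0.033 20 0 0 0;0 0.0355 -0.038 24 0 0 0;0 0.043 -0.042 28 0 0 0;0 0.051 -0.0455 32 0 0 0;0 0.0595 -0.0485 36 0 0 0;0 0.068 -0.051 40 0 0 0;0 0.068 -0.051 40 0 0 0;0 0.068 -0.051 40 0 0 0"

```text
time_s: 13.25
ee_pos: [591.4, 195.0, 233.7]
ee_rot: [-140.2, -0.1, -154.2]
force: [1.8, -1.4, -4.5]
gripper_width: 15.6
gripper_force: 58.0
```

>>> send_rows:
  targets: "0 0 0 0 0 0 0;0 0 0 0 0 0 0;0 0 0 0 0 0 0;0 0 0 0 0 0 0;0 0 0 0 0 0 0;0 0 0 0 0 0 0"

```text
time_s: 13.75
ee_pos: [592.4, 193.1, 235.2]
ee_rot: [-140.0, 0.0, -154.3]
force: [0.9, -2.3, -3.6]
gripper_width: 15.3
gripper_force: 58.0
```

```bash
python3 - <<'E'
from plan import *
s=env.state();print(s["force"],s["torque"],s["gripper_width"],s["qpos"])
path([(-68,107,40),(-68,105,45)],[1]*8)
f=eyes.grab_frame("side");t=eyes.grab_frame("top")
cv2.imwrite("pics/c7.png",np.hstack([cv2.resize(f["image"][90:240,200:330],None,fx=3,fy=3),cv2.resize(t["image"][170:320,170:300],None,fx=3,fy=3)]))
E
```

```text
[ 0.94664018 -2.32690928 -3.57654467] [0.38434526 0.12579406 0.03431489] 15.321647995382946 [ 38.69883715  25.00098168  83.86891344 -39.06337487  83.64782028
 -68.04868224]
(-68, 107, 40) tcp [592. 195. 235.] d [-0.0006  0.0013 -0.0005] w [-0. -0. -0.]
(-68, 105, 45) tcp [587. 205. 238.] d [-0.0006  0.0077 -0.0106] w [ 5. -0. -0.]
```

>>> send_rows:
  targets: "0 0.004 -0.005 2.5 0 0 0;0 0.0077 -0.0106 5 0 0 0;0 0.0077 -0.0106 5 0 0 0;0.006 0.0077 -0.0106 5 0 0 0;-0.006 0.0077 -0.0106 5 0 0 0;0.006 0.0077 -0.0106 5 0 0 0;-0.006 0.0077 -0.0106 5 0 0 0;0 0.0077 -0.0106 5 0 0 0;0 0.0077 -0.0106 5 0 0 0;0 0.0077 -0.0106 5 0 0 0;0 0.0077 -0.0106 5 0 0 0;0 0.0077 -0.0106 5 0 0 0"

```text
time_s: 14.85
ee_pos: [586.4, 204.8, 238.0]
ee_rot: [-135.0, -0.0, -154.3]
force: [0.7, -1.4, -4.3]
gripper_width: 15.4
gripper_force: 58.0
```

```bash
python3 - <<'E'
from plan import *
s=env.state();print(s["force"],s["torque"],s["gripper_width"])
path([(-68,112,32),(-68,118,24),(-68,122,16),(-68,126,8),(-70,130,0)],[1]*8)
E
```

```text
[ 0.68031836 -1.38650442 -4.30529704] [0.53704061 0.28295148 0.02984995] 15.37388374651195
(-68, 112, 32) tcp [600. 179. 229.] d [-0.001  -0.014   0.0269] w [-13.  -0.   0.]
(-68, 118, 24) tcp [607. 165. 222.] d [-0.001  -0.0199  0.0429] w [-21.  -0.   0.]
(-68, 122, 16) tcp [612. 153. 211.] d [-0.001  -0.0215  0.0603] w [-29.  -0.   0.]
(-68, 126, 8) tcp [617. 143. 198.] d [-0.001  -0.0204  0.0773] w [-37.  -0.   0.]
(-70, 130, 0) tcp [622. 133. 184.] d [-0.001  -0.0179  0.095 ] w [-45.  -0.   0.]
```

>>> send_rows:
  targets: "0 -0.002 0.003 -2 0 0 0;0 -0.007 0.013 -6.5 0 0 0;-0.001 -0.014 0.027 -13 0 0 0;-0.001 -0.017 0.035 -17 0 0 0;-0.001 -0.02 0.043 -21 0 0 0;-0.001 -0.021 0.052 -25 0 0 0;-0.001 -0.0215 0.06 -29 0 0 0;-0.001 -0.021 0.069 -33 0 0 0;-0.001 -0.0204 0.077 -37 0 0 0;-0.001 -0.019 0.086 -41 0 0 0;-0.001 -0.018 0.093 -44 0 0 0;-0.001 -0.018 0.095 -45 0 0 0"

```text
time_s: 15.85
ee_pos: [623.1, 129.4, 182.4]
ee_rot: [-179.8, -0.2, -154.4]
force: [1.3, -2.8, -5.0]
gripper_width: 15.8
gripper_force: 58.0
```

>>> send_rows:
  targets: "0 0 0 0 0 0 0;0 0 0 0 0 0 0;0 0 0 0 0 0 0;0 0 0 0 0 0 0"

```text
time_s: 16.18
ee_pos: [621.8, 134.1, 183.8]
ee_rot: [-179.9, -0.0, -154.2]
force: [1.0, -3.2, -4.1]
gripper_width: 15.8
gripper_force: 58.0
```

```bash
python3 - <<'E'
from plan import *
s=env.state();print(s["force"],s["torque"],s["gripper_width"])
path([(-70,130,0),(-150,133,0),(-190,136,0)],[1]*8)
E
```

```text
[ 0.95596762 -3.20930213 -4.11763073] [-0.9476641  -0.26347838  0.14333248] 15.761936621559347
(-70, 130, 0) tcp [622. 133. 184.] d [ 0.0002 -0.0008  0.0003] w [-0.1 -0.   0.1]
(-150, 133, 0) tcp [657.  61. 186.] d [ 0.0004 -0.0808 -0.0026] w [-0.1 -0.   0.1]
(-190, 136, 0) tcp [674.  25. 190.] d [ 0.0005 -0.1208 -0.0056] w [-0.1 -0.   0.1]
```

The weight dropped by 2.55 N, which matches four bolts. I'll draw the tray out.

>>> send_rows:
  targets: "0 -0.003 0 0 0 0 0;0 -0.009 0 0 0 0 0;0 -0.018 0 0 0 0 0;0 -0.029 -0.001 0 0 0 0;0 -0.04 -0.002 0 0 0 0;0 -0.051 -0.002 0 0 0 0;0 -0.062 -0.002 0 0 0 0;0 -0.074 -0.003 0 0 0 0;0 -0.086 -0.003 0 0 0 0;0 -0.098 -0.004 0 0 0 0;0 -0.109 -0.005 0 0 0 0;0 -0.115 -0.006 0 0 0 0"

```text
time_s: 17.18
ee_pos: [672.8, 28.1, 189.4]
ee_rot: [-180.0, -0.0, -154.4]
force: [-0.6, 0.5, -4.4]
gripper_width: 15.6
gripper_force: 58.0
```

```bash
python3 - <<'E'
from plan import *
s=env.state();print(s["force"],s["torque"],s["gripper_width"],s["ee_pos"])
f=eyes.grab_frame("side");t=eyes.grab_frame("top")
cv2.imwrite("pics/c8.png",np.hstack([cv2.resize(f["image"][110:290,160:360],None,fx=2,fy=2),cv2.resize(t["image"][140:320,160:360],None,fx=2,fy=2)]))
# mat from its corners: centre & long axis
c=np.array([[397,-292],[659,-307],[655,-511],[393,-488]]); print("mat",c.mean(0))
m=np.array([525,-399.])
for yaw in(87,100,115.7):
    b=np.array([*m,0])+rt(yaw,0)@np.array([-45,0,115+5+75]); go(tool(b,yaw,0,51.5)); print(yaw,b)
E
```

```text
[-0.62155522  0.50203627 -4.41592006] [-0.09443642 -0.03910784  0.03312196] 15.614044896251325 [672.78094679  28.10251919 189.38762677]
mat [ 526.  -399.5]
xyz [ 523. -444.  143.] row [ 0.3396 -0.3613  0.0462] [-2.000e-02 -1.000e-02  2.862e+01]
87 [ 522.64488197 -443.93832906  195.        ]
xyz [ 533. -443.  144.] row [ 0.3302 -0.3651  0.0462] [-2.000e-02 -1.000e-02  1.562e+01]
100 [ 532.814168   -443.31634889  195.        ]
xyz [ 545. -440.  144.] row [ 0.318  -0.3668  0.0462] [-0.02 -0.01 -0.08]
115.7 [ 544.51465881 -439.54846596  195.        ]
```

View pics/c8.png

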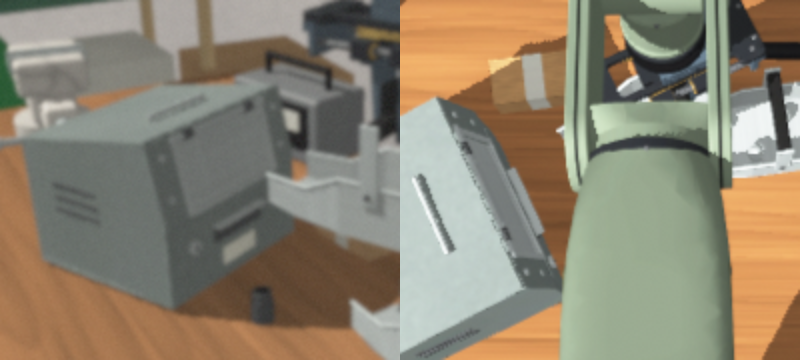

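The flap looks shut at (265,175). I'll weigh the tray again at rest before carrying it away.

>>> send_rows:
  targets: "0 0 0 0 0 0 0;0 0 0 0 0 0 0;0 0 0 0 0 0 0"

```text
time_s: 17.53
ee_pos: [671.7, 30.6, 189.4]
ee_rot: [180.0, -0.0, -154.2]
force: [-0.6, 0.2, -3.5]
gripper_width: 15.6
gripper_force: 58.0
```

```bash
python3 - <<'E'
from plan import *
F=[]
for i in range(8):
    eyes.grab_frame("side"); s=env.state(); F.append(np.r_[s["force"],s["torque"]])
print(np.mean(F,0).round(2),np.std(F,0).round(2))
t=eyes.grab_frame("top")["image"]; f=eyes.grab_frame("side")
# dark pixels on the visible tray floor: count below grey level, tray interior in side view
P=lambda x,y,z:proj(f,lip(-186,136,0)+rt(BY,0)@np.array([x+45,y,z-115]))
poly=np.array([P(-85,45,60),P(-85,-45,60),P(-8,-45,60),P(-8,45,60)]).astype(int); print("rim polygon",poly.tolist())
for x,y in((-60,-20),(-60,20),(0,-20),(0,20),(40,0)): print((x,y),"floor px side",P(x,y,12).round(),f["image"][tuple(P(x,y,12).astype(int)[::-1])])
E
```

```text
[-0.16 -0.04 -3.29 -0.04 -0.01  0.01] [0.47 0.69 0.28 0.03 0.03 0.04]
rim polygon [[363, 207], [384, 192], [352, 184], [330, 198]]
(-60, -20) floor px side [367. 215.] [107 109 105]
(-60, 20) floor px side [358. 222.] [148 153 147]
(0, -20) floor px side [343. 208.] [100 103 102]
(0, 20) floor px side [333. 215.] [143 147 143]
(40, 0) floor px side [323. 207.] [155 160 155]
```

>>> send_rows:
  targets: "0 0 -0.01 0 0 0 0;0 0 -0.03 0 0 0 0;0 0 -0.05 0 0 0 0;0 0 -0.07 0 0 0 0;0 0 -0.085 0 0 0 0;0.007 -0.007 -0.09 0 0 0.5 0;0.02 -0.022 -0.09 0 0 2 0;0.041 -0.043 -0.09 0 0 4 0;0.061 -0.065 -0.09 0 0 6 0;0.082 -0.087 -0.09 0 0 8 0;0.102 -0.108 -0.09 0 0 10 0;0.122 -0.13 -0.09 0 0 12 0"

```text
time_s: 19.03
ee_pos: [617.2, -141.9, 279.4]
ee_rot: [-180.0, -0.1, -166.4]
force: [0.1, 0.9, -2.6]
gripper_width: 16.1
gripper_force: 58.0
```

```bash
cat > mat.py <<'E'
from plan import *
print(env.state()["ee_pos"],env.state()["force"])
for z in(160,75,20,0):
    b=np.array([525,-399,0])+rt(87,0)@np.array([-45,0,120+z]); go(tool(b,87,0,51.5))
E
python3 mat.py
```

```text
[ 617.15053501 -141.88022627  279.36996798] [ 0.09658199  0.85764142 -2.63294425]
xyz [ 523. -444.  228.] row [ 0.1627 -0.2714  0.0511] [-0.02 -0.08 16.58]
xyz [ 523. -444.  143.] row [ 0.1626 -0.2714  0.1361] [-0.02 -0.08 16.58]
xyz [ 523. -444.   88.] row [ 0.1625 -0.2714  0.1911] [-0.02 -0.08 16.58]
xyz [ 523. -444.   68.] row [ 0.1625 -0.2714  0.2111] [-0.02 -0.08 16.58]
```

>>> send_rows:
  targets: "0.02 -0.03 0 0 0 2 0;0.04 -0.06 0 0 0 4 0;0.058 -0.093 0 0 0 6 0;0.076 -0.125 0 0 0 8 0;0.094 -0.157 0.003 0 0 10 0;0.112 -0.187 0.008 0 0 12 0;0.128 -0.214 0.015 0 0 14 0;0.142 -0.237 0.023 0 0 15 0;0.152 -0.254 0.032 0 0 16 0;0.159 -0.266 0.042 0 0 16.6 0;0.1625 -0.271 0.05 0 0 16.6 0;0.1625 -0.271 0.051 0 0 16.6 0"

```text
time_s: 20.03
ee_pos: [523.2, -442.2, 226.0]
ee_rot: [179.9, -0.2, 177.0]
force: [0.3, 0.7, -3.2]
gripper_width: 15.8
gripper_force: 58.0
```

```bash
python3 mat.py
```

```text
[ 523.15900501 -442.22964646  225.9967297 ] [ 0.26557633  0.71366509 -3.20986812]
xyz [ 523. -444.  228.] row [ 0.0004 -0.0017 -0.0025] [ 0.13 -0.24  0.02]
xyz [ 523. -444.  143.] row [ 0.0001 -0.0019  0.0825] [ 0.13 -0.24  0.02]
xyz [ 523. -444.   88.] row [-0.0002 -0.0021  0.1375] [ 0.13 -0.24  0.02]
xyz [ 523. -444.   68.] row [-0.0002 -0.0021  0.1575] [ 0.13 -0.24  0.02]
```

>>> send_rows:
  targets: "0 -0.001 0.006 0 0 0 0;0 -0.002 0.02 0 0 0 0;0 -0.002 0.037 0 0 0 0;0 -0.002 0.055 0 0 0 0;0 -0.002 0.073 0 0 0 0;0 -0.002 0.09 0 0 0 0;0 -0.002 0.105 0 0 0 0;0 -0.002 0.118 0 0 0 0;0 -0.002 0.128 0 0 0 0;0 -0.002 0.135 0 0 0 0;0 -0.002 0.14 0 0 0 0;0 -0.002 0.14 0 0 0 0"

```text
time_s: 21.03
ee_pos: [524.7, -443.2, 88.0]
ee_rot: [180.0, -0.1, 177.2]
force: [0.6, -0.1, -2.9]
gripper_width: 15.9
gripper_force: 58.0
```

>>> send_rows:
  targets: "0 0 0.001 0 0 0 0;0 0 0.002 0 0 0 0;0 0 0.003 0 0 0 0;0 0 0.004 0 0 0 0;0 0 0.005 0 0 0 0;0 0 0.006 0 0 0 0;0 0 0.007 0 0 0 0;0 0 0.008 0 0 0 0;0 0 0.009 0 0 0 0;0 0 0.01 0 0 0 0;0 0 0.011 0 0 0 0;0 0 0.012 0 0 0 0"

```text
time_s: 22.03
ee_pos: [524.7, -443.9, 76.5]
ee_rot: [-180.0, -0.0, 177.1]
force: [0.1, -0.0, -3.7]
gripper_width: 15.9
gripper_force: 58.0
```

>>> send_rows:
  targets: "0 0 0.001 0 0 0 0;0 0 0.002 0 0 0 0;0 0 0.003 0 0 0 0;0 0 0.004 0 0 0 0;0 0 0.005 0 0 0 0;0 0 0.006 0 0 0 0;0 0 0.006 0 0 0 0"

```text
time_s: 22.62
ee_pos: [524.6, -443.9, 70.4]
ee_rot: [-180.0, -0.0, 177.1]
force: [-0.9, 0.4, -2.8]
gripper_width: 15.6
gripper_force: 58.0
```

>>> send_rows:
  targets: "0 0 0.0005 0 0 0 0;0 0 0.001 0 0 0 0;0 0 0.0015 0 0 0 0;0 0 0.002 0 0 0 0"

```text
time_s: 22.95
ee_pos: [524.7, -444.0, 68.6]
ee_rot: [-180.0, -0.0, 177.1]
force: [-0.2, -0.5, -2.6]
gripper_width: 15.4
gripper_force: 58.0
```

>>> send_rows:
  targets: "0 0 0.0005 0 0 0 0;0 0 0.001 0 0 0 0;0 0 0.0015 0 0 0 0;0 0 0.0015 0 0 0 0"

```text
time_s: 23.28
ee_pos: [524.7, -444.0, 68.5]
ee_rot: [-179.9, 0.0, 177.1]
force: [-1.5, 1.7, 4.6]
gripper_width: 16.0
gripper_force: 58.0
```

It is touching the mat. I'll ease the grip and then open.

>>> send_rows:
  targets: "0 0 0 0 0 0 0;0 0 0 0 0 0 0"
  grip_force: 5

```text
time_s: 23.45
ee_pos: [524.8, -444.1, 68.4]
ee_rot: [-179.9, 0.0, 177.1]
force: [-2.5, 1.5, 5.7]
gripper_width: 15.7
gripper_force: 5.0
```

>>> send_rows:
  targets: "0 0 0 0 0 0 30;0 0 0 0 0 0 60;0 0 0 0 0 0 100;0 0 0 0 0 0 100;0 0 0 0 0 0 100;0 0 0 0 0 0 100;0 0 0 0 0 0 100;0 0 0 0 0 0 100;0 0 0 0 0 0 100;0 0 0 0 0 0 100;0 0 0 0 0 0 100;0 0 0 0 0 0 100"

```text
time_s: 24.45
ee_pos: [524.7, -444.0, 67.2]
ee_rot: [-180.0, -0.0, 177.1]
force: [-0.4, -0.1, 0.2]
gripper_width: 90.8
gripper_force: 0.0
```

>>> send_rows:
  targets: "0 0 -0.005 0 0 0 100;0 0 -0.015 0 0 0 100;0 0 -0.03 0 0 0 100;0 0 -0.05 0 0 0 100;0 0 -0.07 0 0 0 100;0 0 -0.09 0 0 0 100;0 0 -0.115 0 0 0 100;0 0 -0.14 0 0 0 100;0 0 -0.165 0 0 0 100;0 0 -0.185 0 0 0 100;0 0 -0.195 0 0 0 100;0 0 -0.2 0 0 0 100"

```text
time_s: 25.45
ee_pos: [525.2, -444.3, 270.1]
ee_rot: [-179.8, 0.2, 177.1]
force: [-0.5, 0.8, 1.1]
gripper_width: 91.2
gripper_force: 0.0
```

>>> send_rows:
  targets: "-0.005 0.015 0 0 0 0 100;-0.01 0.04 0 0 0 0 100;-0.01 0.07 0 0 0 0 100;-0.01 0.1 0 0 0 0 100;-0.01 0.13 0 0 0 0 100;-0.01 0.16 0 0 0 0 100;-0.01 0.19 0 0 0 0 100;-0.01 0.22 0 0 0 0 100;-0.01 0.245 0 0 0 0 100;-0.01 0.255 0 0 0 0 100;-0.01 0.26 0 0 0 0 100;-0.01 0.26 0 0 0 0 100"

```text
time_s: 26.45
ee_pos: [547.6, -183.6, 266.3]
ee_rot: [180.0, -0.1, 177.2]
force: [-0.6, 0.4, 0.6]
gripper_width: 91.3
gripper_force: 0.0
```

```bash
python3 - <<'E'
from h import *
t=eyes.grab_frame("top"); f=eyes.grab_frame("side"); st=env.state(); print(st["time_s"],st["ee_pos"],st["force"],st["gripper_width"])
g=cv2.cvtColor(t["image"],cv2.COLOR_BGR2GRAY)
W=lambda x,y,z:np.array([525,-399,5])+rt(87,0)@np.array([x,y,z])
a,r,p=blob(t["image"],400,200,540,340,(90,90,90),(255,255,255)); print("tray blob",a,r,"expect corners",[proj(t,W(x,y,z)).round(1) for x,y,z in((90,38,38),(90,-38,38),(-90,50,60),(-90,-50,60))])
def dark(fr,gg,z):
    m=np.zeros(gg.shape,np.uint8); q=np.array([proj(fr,W(x,y,z)) for x,y in((80,28),(80,-28),(-20,-36),(-20,36))]).astype(int)
    cv2.fillConvexPoly(m,q,255); v=gg[m>0]; return len(v),(v<80).sum(),np.percentile(v,[0,2,10,50])
print("tray floor (ahead of bar) dark px",dark(t,g,4))
v=[g[tuple(proj(t,W(x,y,4)).round().astype(int)[::-1])] for x in(-75,-65,-30,-20) for y in(-30,-15,0,15,30)]; print(v)
E
```

```text
26.55 [ 547.71320596 -185.36546799  266.4849207 ] [ 0.96508704 -0.40152915  0.16404394] 91.5156917490917
tray blob 5976 ((456.5, 263.0), (113.0, 126.0), 0.0) expect corners [array([434.7, 278.6]), array([434.9, 248.4]), array([511. , 286.1]), array([510.1, 245.6])]
tray floor (ahead of bar) dark px (1050, np.int64(203), array([ 37.  ,  58.98,  74.  , 137.  ]))
[np.uint8(136), np.uint8(164), np.uint8(94), np.uint8(47), np.uint8(64), np.uint8(231), np.uint8(230), np.uint8(134), np.uint8(135), np.uint8(135), np.uint8(235), np.uint8(234), np.uint8(138), np.uint8(138), np.uint8(138), np.uint8(232), np.uint8(231), np.uint8(228), np.uint8(134), np.uint8(134)]
```

```bash
cat > grid.py <<'E'
from h import *
W=lambda x,y,z:np.array([525,-399,5])+rt(87,0)@np.array([x,y,z])
for n in("top","side"):
    t=eyes.grab_frame(n); g=cv2.cvtColor(t["image"],cv2.COLOR_BGR2GRAY); print(n)
    for y in range(55,-56,-10): print("%4d"%y,*["%3d"%g[tuple(np.clip(proj(t,W(x,y,4)).round().astype(int)[::-1],0,[479,639]))] for x in range(-100,111,10)])
E
python3 grid.py
```

```text
top
  55 139  41  42  42  39  42  43  39  44  44  38 112 162 163 167 172 171 168 159 153 145 138
  45 165 208 188 206 174 200 212 190 208 214 196 163 119 165 151  75  82 150 160 149 144 135
  35 143 226 243 144 135 132 135 138 134 135 147 164  49 164 103  75  75 118 137  67 147 135
  25  97  43  44 133 136 135 137 137 134 137 136 163 129 165 101  74  74 122 138  35  38  88
  15 165  42  43 133 136 135 136 137 133 137 143 158 164 162 101  74  74 137 137  36  41  92
   5 123  43  35 132 136 134 136 138 134 162 164  96 164 121 100  74  75 137 136  35  42  93
  -5 102  43  34 132 207 136 225 232 230 227 165  60 164 107  86  75  86 138 137  33  38  87
 -15 105  42  37 229 233 231 233 234 230 202 165 153 165 108  74  75 130 137 137  34  44  83
 -25 145  42  38 229 234 231 233 234 231 150 145 165 155 107  74  75 135 137 136  33  43  82
 -35 129  40  41 229 236 231 233 234 232 163  61 164 105 108  74  75 134 137 136  32  40  72
 -45 186  42  41 230 234 232 233 235 224 163  80 165 108 107  74  86 112 109 118  24  44  81
 -55 163  42  39 212 211 210 209 209 147 161 162 167 109 107  74  32  31 
[... 440 characters left out ...]
6 205 211 189 190 138 109 109 113 115 121  94 144
   5 107 116 177 103 106 106 110 107 110 171 175 182 180 176 136 136 111 112 110 113  72  78
  -5 110 108 116 177 120 130 177 182 178 162 171 175 188 188 182 173 112 114 113 113  72  78
 -15 108 107 108 116 180 179 179 184 180 180 133 172 178 187 184 110 112 112 111 113  74  77
 -25 111 109 107 109 182 181 185 186 181 179 185 140 184 182 148 110 112 112 113 113  66  71
 -35 110 110 109 108 182 180 182 184 181 184 183  31  52  59 108 106 109 113 110 115  67  71
 -45  33 113 112 107 181 179 182 188 184 181 181  30  46  49 107 107 110 109 109 107  96  73
 -55  35  49 108 107 172 174 175 173 172 172 165  35  45  54 152 106 108 111 108 108 109  98
```

```bash
python3 -c "
from workcell import env
print(env.job_done())"
```

```text
the job is handed in; nothing more can be done
None
```

I handed the job in, and no verdict came back: by weight all four bolts are in the scrap box, the flap looked shut once the tray was out, and the empty tray stands released on the mat, looking upright in both camera views.

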